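# Open the tumbling drum's safety cap

### The job

Turn the small polishing drum between its centres until its capped mouth faces straight up. Then open the safety cap - it only comes free while it is pressed down firmly and turned anticlockwise (seen from above) to its stop - lift it off and lay it, bar uppermost, in the empty tray, released. Leave the drum's mouth facing up and do not disturb the other things on the bench.

Things in the scene. Friction and masses are not known exactly. Their poses are not given: they have to be found in the camera images.
- stand: Fixed grey stand that carries the polishing drum between two centres. Origin: underside of its base plate, middle. Base plate 150 mm (x) by 240 mm (y), 14 mm thick; one upright at each end of the drum, 50 mm wide, 98 mm high, inner faces 200 mm apart along y.
- axle (a point): Middle of the drum's axle, fixed to the stand, 78 mm above the bench. Its y axis runs along the axle; x is level and points to the side to which the cap leans when joint drum is positive; z is up. The aluminium drum is 108 mm in diameter and 150 mm long.
- drum (a joint): Angle of the drum about its axle, rad: 0 = mouth and cap straight up; positive = cap leans towards point axle's x. Starts at about 0.65; limits -1.2, 1.2. It stays where it is left (friction 0.6 N m: about 5 to 8 N pushed sideways on the cap turns it). Pushing the locked cap sideways neither turns nor frees the cap.
- neck (a point): Centre of the flat face of the 80 mm boss that stands out of the drum's side, 62 mm from the axle; z points outward along the cap's axis. A steel neck (58 mm across its flange) rises 22 mm from here inside the cap, a spring plunger on its top. Locked, the cap's lower rim is 7 mm above this point. Cap lifted 15 mm or more above its locked place is clear of the neck.
- cap_bar (a point): Centre of the grip bar of the loose dark-steel safety cap: bar 52 mm long (x axis), 16 mm thick (y), 28 mm high (z, the cap's axis, away from the drum). This point is 14 mm above the cap's flat top and 43 mm above its lower rim; with the cap locked on it is 112 mm from the axle.
- cap: The safety cap: round cup, mouth down, 72 mm across, 29 mm high plus the bar, 0.18 kg. Origin: centre of its lower rim. Two inner lugs are held under the neck's flange by an 8 N spring (0.8 N more per mm pressed). Unpressed it turns only a little, up to a wall 3 mm deep. Pressed down 5 to 6 mm (12 to 13 N; bottoms at 7 mm) it turns anticlockwise past the wall to an end stop.
- cap_rim (a point): Centre of the cap's lower rim. The cap's end stop lies 1.0 to 1.6 rad anticlockwise (from above) of where the cap starts; how far is not known beforehand: turn until the solid stop is felt. At the stop, or up to 0.15 rad before it, the spring lifts the cap 3 mm when let up and the cap lifts straight off.
- tray_in (a point): Centre of the inner floor of the empty wooden tray, fixed to the bench: 150 mm (x axis) by 130 mm (y axis) outside, 18 mm high, walls and floor about 4 mm, no dividers.
- full_tray: Tray of the same size with dividers, full of brass parts, on the other side of the bench, fixed. Not to be used. Origin: underside, centre.
Not all that is in view belongs to the job. Of the things shaped like the cap, the dark steel one is meant.

How it is judged:
By the outcome, as a careful person would: the job done as asked, in the order asked, and still so for the second after the job is handed in, with the robot touching nothing.
It also fails if it takes over 67 s, if anything falls off the work surface, if the arm or the gripper's body presses on something with over 40 N, if the wrist force passes 120 N, or if a joint passes its speed limit or range.

### The arm

A 7-joint arm with a two-finger parallel gripper is mounted at the origin on the work surface. World frame = base frame: x ahead of the robot, y to its left, z up, the work surface at z = 0. Lengths are in m, angles in rad, forces in N, time in s.
With the tool pointing down it reaches from about 0.35 to 0.9 m from the base axis. Payload 7.2 kg.
Tool frame: the origin (TCP) lies at the very end of the fingers, on their centre line; the grasp point (between the pads) lies 19 mm behind it; z points along the fingers, y is the line along which they close (so a half turn about z gives the same grasp; the last joint's range is limited). The gripper opens to 88 mm and grips with 3 to 60 N. Pads are 20 mm wide; open, the fingers measure 115 mm over their backs; the gripper's body (75 mm by 178 mm) begins 61 mm behind the grasp point.
Start: joints at [1.098, 0.411, -0.013, 1.596, 0.006, 1.134, -0.082], TCP at [0.246, -0.574, 0.223] pointing down, gripper open.
Joint ranges: [-2.95, 2.95], [-0.29, 1.99], [-1.47, 1.44], [0.14, 2.54], [-1.03, 4.17], [0.13, 1.85], [-2.86, 2.86]. Speed limits (rad/s): [2.39, 2.39, 3.01, 3.01, 3.14, 3.14, 3.14].

### API

Orientations are given as [roll, pitch, yaw] about the fixed x, y, z axes, in that order (R = Rz(yaw) Ry(pitch) Rx(roll)).
In Python, from cell import status, grab_frame, camera_model, job_done gives the robot as it stands.
- The arm moves only by the tool arm_command, never from a script. Its argument "deltas" is a list that holds one entry, the list of rows, each a list of 6 numbers: the shift along the tool's x, y, z normalised to -1 to 1, where 1 is 150 mm, then the turn, a rotation vector about the tool's x, y, z normalised to -1 to 1, where 1 is pi/2 rad. In form: [[[x, y, z, wx, wy, wz], ...]]. A call has 1 to 8 rows; each row is the pose to reach, as a shift and turn from the pose commanded when the call began, along the tool's axes at that moment; what a row does not reach only later rows make up. A row lasts 1/12 s, in which the tool goes at most 41.7 mm and 7.16 degrees, less where a joint would pass 70% of its speed; a pose out of reach is approached as far as the arm can. A call with a number of a shift or a turn outside -1 to 1 is refused whole. A call with a gripper value outside its range is refused whole. "claw" is the opening, from 0 (shut) to 1 (fully open), set as the call begins (left out, the last holds). The fingers move at their own pace and stop on an object; "force" is the grip in N (left out, the last holds). Time passes only in rows, so rows that repeat a pose let the fingers close. It gives the time, the measured TCP pose, the force, the opening and the grip force at its end, in the units of the state.
- status.observe(): the state, without advancing time (a new reading comes with each control period).
- grab_frame(name): name is "scene" or "side" or "wrist"; returns the picture (480x640x3 uint8, red, green, blue); there is no depth.
- camera_model(name): a dict with "fx", "fy", "cx", "cy" (pixels), "dist" ([k1, k2, p1, p2, k3] as OpenCV has them; the pictures are not rectified), "xyz" and "rotation" of the camera in the world. Camera axes: x right, y down, z forward; pixel columns grow to the right and rows downward; lengths in m; the calibration is good to about 2 mm. A picture is of the moment at which its call begins: read the wrist's pose just before it. camera_model takes no time and is no camera call; for the wrist camera it gives the pose at the moment of the call.
- job_done(): hands the job in; it is judged then, once.
The state is a dict: "t": time; "joint_pos": joint angles; "joint_vel": joint speeds; "joint_efforts": joint torques, N m; "tcp_pos": TCP position; "eef_rot": TCP orientation; "ft_force": force on the tool from outside, world axes, zero at the start; "ft_torque": the same for the moment, N m; "finger_gap": finger opening in m; "grasp_force": force on a finger pad.
Only numpy, scipy, OpenCV 4.12 (cv2) and the standard library are available. Lean on these libraries where they do the work, as an engineer would, in place of code of your own. Each camera call takes 0.05 s, during which the arm holds its last target. There are 200 camera calls.

## Working session

There is one attempt and no reset: what is moved stays moved. The work goes in short steps, Python scripts to look and compute and a tool call to move; the robot and the scene stay as the last step left them, time stands still between calls to the robot, and variables do not carry over. Pictures are saved under pics/ and viewed, at most 12 in all, crops included, and the job is handed in when it is done.

Besides the shell and the picture viewer there is one more tool, called after "Request:" in YAML: its name, and indented under it one key for each argument. arm_command: Moves the arm, as the interface text tells. Scaled input: -1 to 1 covers 150 mm each way for a shift and pi/2 rad each way for a turn. Its arguments: {"type":"object","properties":{"deltas":{"type":"array"},"claw":{"type":"number"},"force":{"type":"number"}},"required":["deltas"]}

```bash
ls; mkdir -p pics
python3 - <<'E'
from cell import *
import cv2
import numpy as np
s=status.observe();print({k:np.round(v,3).tolist() for k,v in s.items()})
for n in("scene","side"):
    f=grab_frame(n);cv2.imwrite(f"pics/{n}0.png",f[:,:,::-1]);print(n,camera_model(n))
E
```

```text
pics
{'t': 0.0, 'joint_pos': [1.098, 0.412, -0.013, 1.597, 0.006, 1.134, -0.082], 'joint_vel': [0.001, -0.001, -0.001, -0.002, 0.0, 0.0, -0.001], 'joint_efforts': [-0.001, -58.795, 0.641, -29.108, -0.054, 0.018, 0.0], 'tcp_pos': [0.246, -0.574, 0.222], 'eef_rot': [-3.14, 0.0, 0.405], 'ft_force': [-0.276, -0.324, 0.482], 'ft_torque': [0.007, 0.01, 0.003], 'grasp_force': 0.0, 'finger_gap': 0.088}
scene {'fx': 439.7102412361397, 'fy': 439.7102412361397, 'cx': 324.6666564524286, 'cy': 237.60691737034136, 'dist': array([-0.09484963,  0.        ,  0.        ,  0.        ,  0.        ]), 'xyz': array([ 1.04715437, -0.42220888,  0.53310154]), 'rotation': array([-2.10003656, -0.01847266,  0.91938057])}
side {'fx': 523.367587321562, 'fy': 523.367587321562, 'cx': 320.90944185441964, 'cy': 235.5031529454949, 'dist': array([-0.13064559,  0.        ,  0.        ,  0.        ,  0.        ]), 'xyz': array([0.32098713, 0.80362845, 0.68955627]), 'rotation': array([-2.18128219e+00, -2.18577033e-04, -2.89240978e+00])}
```

View pics/scene0.png

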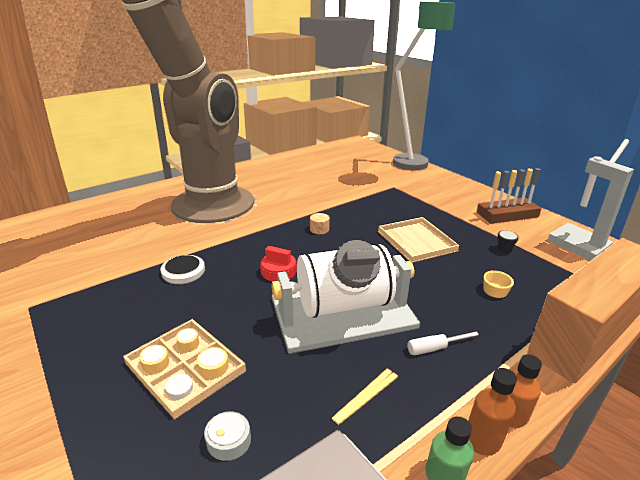

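View pics/side0.png

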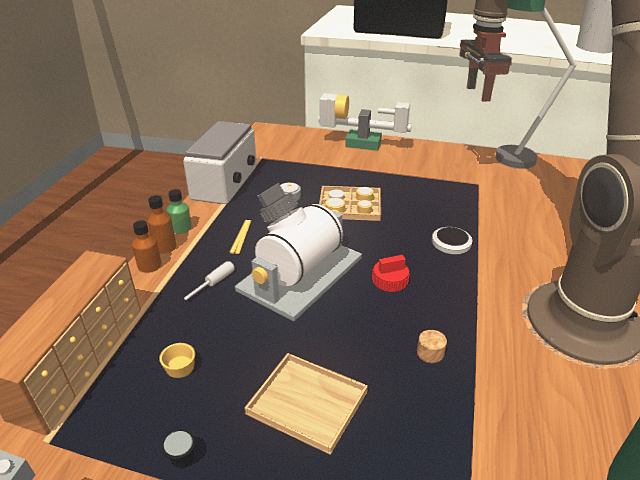

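```bash
cat > h.py <<'E'
import cv2, numpy as np
from cell import *
from scipy.spatial.transform import Rotation as R
def ray(n,uv,m=None):
    m=m or camera_model(n)
    K=np.array([[m['fx'],0,m['cx']],[0,m['fy'],m['cy']],[0,0,1]])
    p=cv2.undistortPoints(np.float64(uv).reshape(-1,1,2),K,m['dist'])[:,0]
    d=np.c_[p,np.ones(len(p))]@R.from_euler('xyz',m['rotation']).as_matrix().T
    return m['xyz'],d
def onz(n,uv,z,m=None):
    o,d=ray(n,uv,m); return o+d*((z-o[2])/d[:,2])[:,None]
def tri(n1,uv1,n2,uv2):
    o1,d1=ray(n1,uv1);o2,d2=ray(n2,uv2);out=[]
    for a,b in zip(d1,d2):
        t=np.linalg.lstsq(np.c_[a,-b],o2-o1,rcond=None)[0]
        p,q=o1+a*t[0],o2+b*t[1]; out.append([*(p+q)/2,np.linalg.norm(p-q)])
    return np.array(out)
E
python3 - <<'E'
from h import *
np.set_printoptions(precision=3,suppress=True)
# tray
for n,roi in (("side",(240,345,375,460)),("scene",(370,212,465,265))):
    f=cv2.imread(f"pics/{n}0.png");x0,y0,x1,y1=roi
    hsv=cv2.cvtColor(f,cv2.COLOR_BGR2HSV)
    m=((hsv[...,2]>90)&(hsv[...,1]>50)).astype(np.uint8);k=np.zeros_like(m);k[y0:y1,x0:x1]=m[y0:y1,x0:x1]
    c=max(cv2.findContours(k,0,1)[0],key=cv2.contourArea)
    P=onz(n,c[:,0],0.018)[:,:2].astype(np.float32)
    q=cv2.minAreaRect(P);print(n,"tray",q)
    # stand base plate
print("base side",onz("side",[(237,287),(293,311),(361,255)],.014))
print("base scene",onz("scene",[(288,343),(418,318)],.014))
print("knobs",tri("scene",[(408,270)],"side",[(262,275)]), onz("scene",[(277,287),(408,270)],.078),onz("side",[(262,275)],.078))
s=cv2.imread("pics/scene0.png")[220:350,255:435];t=cv2.imread("pics/side0.png")[170:325,225:375]
a=cv2.resize(s,(780,563),interpolation=cv2.INTER_CUBIC)[:, :]
cv2.imwrite("pics/c1.png",cv2.resize(s,None,fx=4,fy=4,interpolation=2));cv2.imwrite("pics/c2.png",cv2.resize(t,None,fx=3.8,fy=3.8,interpolation=2))
E
```

```text
side tray ((0.46934443712234497, 0.3100161552429199), (0.14034637808799744, 0.1553177386522293), 76.1520004272461)
scene tray ((0.47937270998954773, 0.29164403676986694), (0.157441183924675, 0.1775953620672226), 75.98760223388672)
base side [[ 0.676  0.081  0.014]
 [ 0.549  0.12   0.014]
 [ 0.458 -0.083  0.014]]
base scene [[ 0.588 -0.136  0.014]
 [ 0.673  0.087  0.014]]
knobs [[0.613 0.109 0.078 0.007]] [[ 0.519 -0.112  0.078]
 [ 0.616  0.11   0.078]] [[0.61  0.106 0.078]]
```

View pics/c1.png

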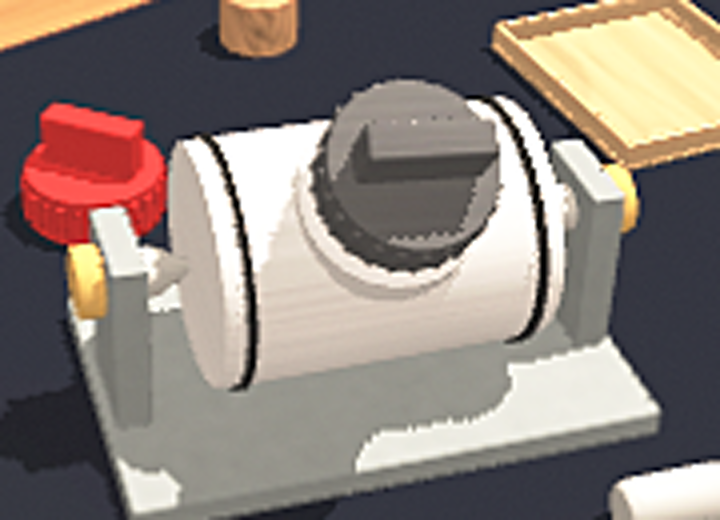

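View pics/c2.png

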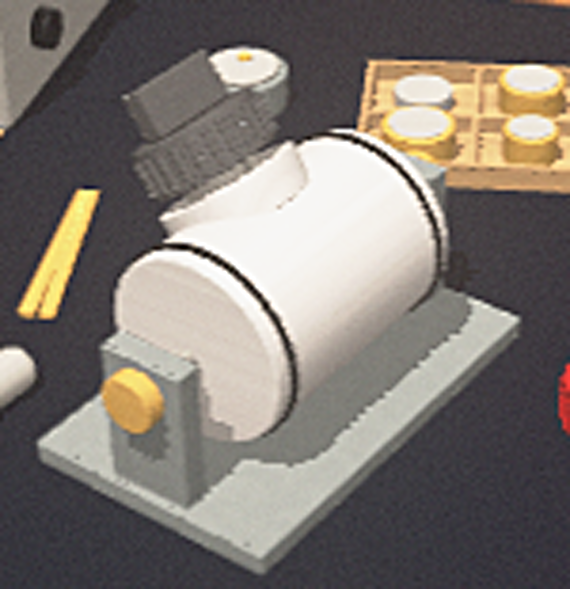

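The images show the drum at mid-bench, axle centre ≈ (0.567, 0.0, 0.078). The axle y axis is at ≈ 66° and the cap leans to axle +x (yaw ≈ −0.41). The empty tray is at ≈ (0.467, 0.306). Next I move the shut gripper to the outer side of the cap.

Request:
arm_command:
  deltas:
    - [[1,-0.517,0,0,0,0],[1,-0.517,0,0,0,0],[1,-0.517,0,0,0,0],[1,-0.517,0,0,0,0],[1,-0.517,0,0,0,0]]
  claw: 0

```text
t: 0.52
tcp_pos: [0.3599, -0.4367, 0.2225]
eef_rot: [-3.139, -0.004, 0.415]
ft_force: [0.4, 1.0, -1.3]
finger_gap: 0.0577
grasp_force: 0.0
```

Request:
arm_command:
  deltas:
    - [[1,-0.517,0,0,0,0],[1,-0.517,0,0,0,0],[1,-0.517,0,0,0,0],[1,-0.517,0,0,0,0],[1,-0.517,0,0,0,0]]

```text
t: 0.93
tcp_pos: [0.4662, -0.3057, 0.2226]
eef_rot: [-3.139, -0.004, 0.415]
ft_force: [0.5, -0.1, 0.5]
finger_gap: 0.025
grasp_force: 0.0
```

Request:
arm_command:
  deltas:
    - [[1,-0.517,0,0,0,0],[1,-0.517,0,0,0,0],[1,-0.517,0,0,0,0],[1,-0.517,0,0,0,0],[1,-0.517,0,0,0,0]]

```text
t: 1.35
tcp_pos: [0.5725, -0.1747, 0.2223]
eef_rot: [-3.138, -0.004, 0.415]
ft_force: [-0.4, 0.4, -0.2]
finger_gap: 0.0004
grasp_force: 0.0
```

Request:
arm_command:
  deltas:
    - [[1,-0.517,0,0,0,-0.48],[1,-0.517,0,0,0,-0.48],[1,-0.517,0,0,0,-0.48],[1,-0.517,0,0,0,-0.48],[1,-0.517,0,0,0,-0.48],[1,-0.517,0,0,0,-0.48],[1,-0.517,0,0,0,-0.48],[1,-0.517,0,0,0,-0.48]]

```text
t: 2.02
tcp_pos: [0.6752, -0.054, 0.222]
eef_rot: [-3.141, 0.0, 1.155]
ft_force: [-0.2, 0.5, -0.1]
finger_gap: 0.0004
grasp_force: 0.0
```

Run:
```python
from h import *
s=status.observe();print({k:np.round(v,3).tolist() for k,v in s.items() if k in('t','joint_pos','tcp_pos','eef_rot','ft_force')})
f=grab_frame("wrist");cv2.imwrite("pics/w0.png",f[:,:,::-1])
```

```text
{'t': 2.017, 'joint_pos': [0.266, 0.535, -0.395, 1.434, 0.211, 1.215, -0.569], 'tcp_pos': [0.675, -0.054, 0.222], 'eef_rot': [-3.141, 0.0, 1.155], 'ft_force': [-0.178, 0.527, -0.073]}
```

View pics/w0.png

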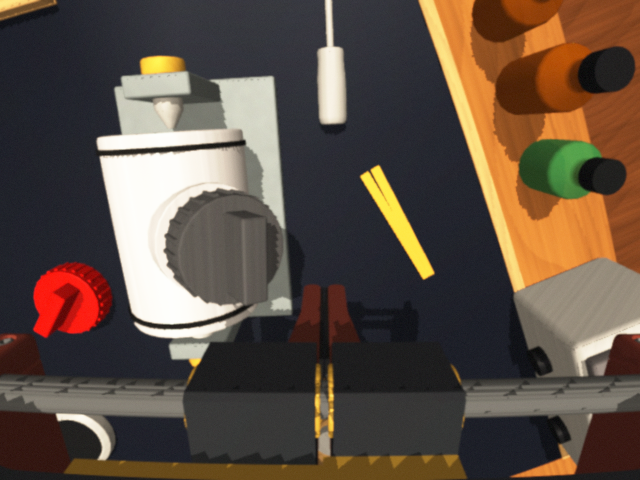

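Run:
```python
from h import *
np.set_printoptions(precision=4,suppress=True)
print("knob",onz("wrist",[(163,66),(195,363)],.088))
print("cones",onz("wrist",[(169,115)],.078), "base NE corner/right edge",onz("wrist",[(274,78),(290,315)],.014))
print("bar top ends (z~.17)",onz("wrist",[(240,213),(255,301)],.175))
print("cap extents z~.155", onz("wrist",[(222,190),(222,304)],.155))
```

```text
knob [[ 0.6186  0.1066  0.088 ]
 [ 0.5176 -0.1209  0.088 ]]
cones [[0.6022 0.0766 0.078 ]] base NE corner/right edge [[ 0.684   0.077   0.014 ]
 [ 0.5959 -0.1438  0.014 ]]
bar top ends (z~.17) [[ 0.646  -0.0046  0.175 ]
 [ 0.6291 -0.0565  0.175 ]]
cap extents z~.155 [[ 0.6366  0.0104  0.155 ]
 [ 0.6004 -0.0567  0.155 ]]
```

The wrist view shows the drum left of the fingers, with the bar (240,213)–(255,301) nearly parallel to the axle. The fingertips are at (325,287), just outside the cap. Next I lower and push.

Request:
arm_command:
  deltas:
    - [[0,0,0.627,0,0,0],[0,0,0.627,0,0,0],[0,0,0.627,0,0,0],[0,0,0.627,0,0,0]]

```text
t: 2.4
tcp_pos: [0.6728, -0.0541, 0.1251]
eef_rot: [-3.135, 0.003, 1.156]
ft_force: [0.0, -0.1, -0.2]
finger_gap: 0.0002
grasp_force: 0.0
```

Request:
arm_command:
  deltas:
    - [[0.02,-0.06,0,0,0,0],[0.02,-0.1,0,0,0,0],[0.02,-0.14,0,0,0,0],[0.02,-0.17,0,0,0,0],[0.02,-0.2,0,0,0,0],[0.02,-0.23,0,0,0,0],[0.02,-0.25,0,0,0,0]]

```text
t: 2.98
tcp_pos: [0.6505, -0.0381, 0.1349]
eef_rot: [3.121, -0.005, 1.156]
ft_force: [19.8, -8.4, 5.2]
finger_gap: 0.0003
grasp_force: 10.8
```

Run:
```python
from h import *
s=status.observe();print({k:np.round(v,3).tolist() for k,v in s.items() if k in('t','tcp_pos','eef_rot','ft_force','ft_torque')})
a=grab_frame("side")[150:330,190:390];b=grab_frame("scene")[200:340,250:430]
o=np.zeros((600,800,3),np.uint8)
a=cv2.resize(a,(400,360),interpolation=2);b=cv2.resize(b,(400,311),interpolation=2)
o[:360,:400]=a;o[:311,400:]=b
cv2.imwrite("pics/p1.png",o[:360,:,::-1])
```

```text
{'t': 2.983, 'tcp_pos': [0.65, -0.038, 0.135], 'eef_rot': [3.121, -0.005, 1.156], 'ft_force': [19.809, -8.377, 5.179], 'ft_torque': [-1.925, -4.381, -0.076]}
```

View pics/p1.png

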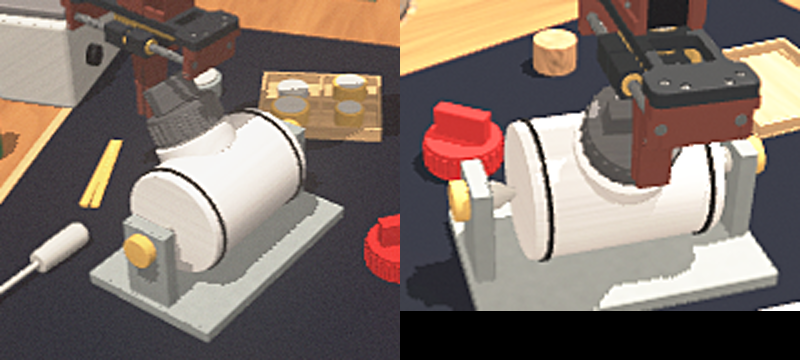

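The drum has turned to about 0.45 rad, with the finger against the cap's outer edge. Friction against the finger raises the force, so I'll raise while pushing.

Request:
arm_command:
  deltas:
    - [[0,0,-0.03,0,0,0],[0,-0.02,-0.06,0,0,0],[0,-0.04,-0.09,0,0,0],[0,-0.06,-0.11,0,0,0],[0,-0.08,-0.13,0,0,0],[0,-0.1,-0.15,0,0,0],[0,-0.12,-0.17,0,0,0],[0,-0.12,-0.17,0,0,0]]

```text
t: 3.75
tcp_pos: [0.6295, -0.0297, 0.1588]
eef_rot: [3.13, -0.002, 1.157]
ft_force: [6.3, -4.7, 4.0]
finger_gap: 0.0005
grasp_force: 4.5
```

Request:
arm_command:
  deltas:
    - [[0,-0.03,0.02,0,0,0],[0,-0.06,0.02,0,0,0],[0,-0.08,0.02,0,0,0],[0,-0.1,0.02,0,0,0],[0,-0.12,0.02,0,0,0],[0,-0.13,0.02,0,0,0],[0,-0.13,0.02,0,0,0]]

```text
t: 4.33
tcp_pos: [0.6133, -0.0217, 0.1568]
eef_rot: [3.127, -0.004, 1.157]
ft_force: [8.9, -4.7, 7.8]
finger_gap: 0.0002
grasp_force: 5.3
```

Request:
arm_command:
  deltas:
    - [[0,0.2,0,0,0,0],[0,0.2,-0.1,0,0,0],[0,0.2,-0.7,0,0,0],[0,0.2,-0.7,0,0,0],[0,0.2,-0.7,0,0,0],[0,0.2,-0.7,0,0,0]]

```text
t: 4.83
tcp_pos: [0.6373, -0.0315, 0.262]
eef_rot: [3.133, -0.003, 1.159]
ft_force: [0.1, 0.8, 0.3]
finger_gap: 0.0006
grasp_force: 0.0
```

Run:
```python
from h import *
s=status.observe();print({k:np.round(v,3).tolist() for k,v in s.items() if k in('t','tcp_pos','eef_rot','ft_force','joint_pos')})
w=grab_frame("wrist")
m=camera_model("wrist");print(m['xyz'])
cv2.imwrite("pics/w2.png",w[:,:,::-1])
a=grab_frame("side");cv2.imwrite("pics/s2.png",a[:,:,::-1]);b=grab_frame("scene");cv2.imwrite("pics/c3.png",b[:,:,::-1])
a=a[160:320,210:390];b=b[200:350,250:430]
o=np.zeros((600,800,3),np.uint8)
o[:360,:405]=cv2.resize(a,(405,360),interpolation=2);o[:329,405:]=cv2.resize(b,(395,329),interpolation=2)
c=w[60:480,0:450]; o[360:,:257]=cv2.resize(c,(257,240))
o[360:,260:]=cv2.resize(w[100:340,90:630],(540,240))
cv2.imwrite("pics/p2.png",o[:,:,::-1])
```

```text
{'t': 4.833, 'joint_pos': [0.266, 0.435, -0.418, 1.498, 0.183, 1.239, -0.588], 'tcp_pos': [0.637, -0.032, 0.262], 'eef_rot': [3.133, -0.003, 1.159], 'ft_force': [0.139, 0.79, 0.325]}
[0.6675149  0.04094116 0.42210951]
```

View pics/p2.png

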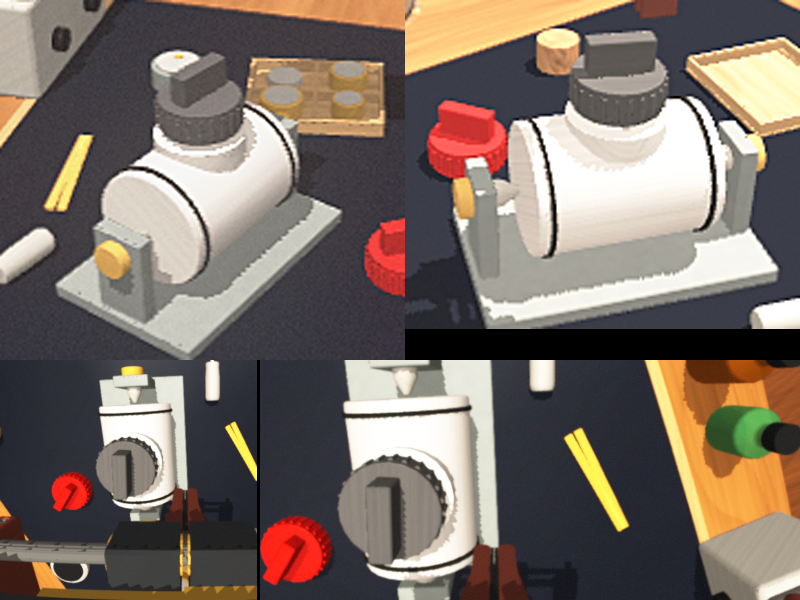

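Both side views show the drum upright with the cap on top, bar roughly along the axle. Next I measure the bar in the wrist image numerically.

Run:
```python
from h import *
np.set_printoptions(precision=4,suppress=True,linewidth=200)
w=cv2.imread("pics/w2.png");h=cv2.cvtColor(w,cv2.COLOR_BGR2HSV)
roi=np.zeros(w.shape[:2],bool);roi[175:325,160:290]=1
print(h[260,165:300:4,2]); print(h[260,165:300:4,1]); print(h[215:320:4,210,2]);
g=w[180:325:6,165:285:5].max(2);print(g)
```

```text
[ 56  85 145 146 142 147 142 147 131 143 140 147 138 140  77  39  48  96 146 141 143 140 142 143 137 145 133  52 232 194 194 246 240 222]
[36 15 35 35 34 31 32 31 33 36 33 33 31 35 26 13 27 32 31 29 32 33 32 32 32 33 35 25 31 39 38 19 24 37]
[140  71  69 116 132 140 141 139 139 143 140 143 143 143 145 143 143 142 145 140 141 142 123  48 255 237  54]
[[ 58  58  59 249 253 254 255 255 255 255 255 255 255 255 255 255 255 255 255 255 254 254 253 251]
 [ 61  57  59 240 253 254 254 255 255 255 255 255 253 252 253 254 255 255 255 255 254 254 253 251]
 [ 58  61  60 193 253 254 254 255 255 255 254 255 254 255 255 255 255 245 216 254 255 254 253 251]
 [ 57  58  57 121 253 254 254 250 251  59  70 130  55  69  74  59 253 255 255 251 191 254 253 252]
 [ 62  61  61  71 253 251 107 104 136 143 145 142 147 130  84  66  66  63 234 255 255 180 247 252]
 [ 59  59  60  65 128 140 146 143 143 144 144 141 142 145 145 144 110  66  58  79 255 255 168 250]
 [ 59  59  61  93 149 143 148 142 138 120 131 132 137 144 143 143 144 136  75 101 103 255 255 155]
 [ 62  58 124 144 146 144 148 114  69  69  74  69  53 1
[... 1027 characters left out ...]
2 252]
 [ 58  57  55  57  58 125 149 143 141 143 135 118  41  59 107 144 146 141 154 214 216 253 254 253]
 [ 52  55  56  57  56  58 155 139 139 144 134 123  40  84 106 140 146 207 227 253 254 254 254 253]
 [ 52  55  56  57  59  57  38 135 137 140 136 122 246 254 229 243 238 249 255 255 254 254 253 194]
 [ 56  55  55  57  58  56  55 240  82  40  84 198 250 252 253 226 228 236 193  94  41  46 141 223]
 [ 55  54  54  57  56  54  58  56 245 255 255 254 247 235 241 167 174 250 254 255 255 254 254 237]
 [ 56  56  53  55  57  55  55  54  54  56  98 234 250 255 227 229 229 212 209 185 116  83  92  78]
 [ 55  53  56  54  57  55  56  56  57  56  56  56  58 115 125 123  96  86  86  82  82  81 110  75]]
```

Run:
```python
from h import *
np.set_printoptions(precision=4,suppress=True,linewidth=200)
w=cv2.imread("pics/w2.png").max(2).astype(int)
print(w[300:310,196:222:3]); print(w[222:232,198:218:3])
rows=np.arange(230,298,4);e=[]
for r in rows:
    x=np.arange(205,232);v=w[r,205:232]; i=np.where(v<92)[0][0]; e.append(x[i]-(92-v[i])/(v[i-1]-v[i]))
p=np.polyfit(rows,e,1);print(p,np.polyval(p,[227,303]))
C=onz("wrist",np.c_[np.polyval(p,[227,303]),[227,303]],.204);print("right edge",C,np.linalg.norm(C[1]-C[0]))
d=C[0]-C[1];print("bar yaw",np.arctan2(d[1],d[0]))
x=np.array([.914,-.4056]);y=np.array([.4056,.914]);A=np.array([.567,-.003])
c=C.mean(0)[:2];n=np.array([d[1],-d[0]])/np.hypot(*d[:2]); c=c-n*.008
print("bar centre",c,"rel x',y'",(c-A)@x,(c-A)@y)
# axle knobs and drum end edges from this frame
print("drum left/right silhouettes, knob z=.088",onz("wrist",[(w[:,:].shape[1]*0+230,76)],.088))
r=cv2.imread("pics/w2.png");h=cv2.cvtColor(r,cv2.COLOR_BGR2HSV);m=((h[...,0]>15)&(h[...,0]<35)&(h[...,1]>140)&(h[...,2]>120)).astype(np.uint8)
for k in cv2.connectedComponentsWithStats(m)[2]:
    if k[4]>60: print(k)
```

```text
[[ 35 123 139 137 138 141 136 137 122]
 [ 39 118 139 138 134 141 137 137 122]
 [ 50 108 131 135 132 138 135 137 124]
 [ 83 125 112 119 118 123 131 146 136]
 [101 185  81  82  87  91 127 173 179]
 [ 91 230 114  51  52  51 105 178 224]
 [ 66 235 212  82  46  41  61 125 198]
 [ 56 220 249 178  80  44  41  58 104]
 [ 58 174 253 246 183  83  47  43  48]
 [ 56 117 252 254 249 186 118  56  46]]
[[142  91  71  69  69  69  71]
 [136  75  71  72  69  69  69]
 [112  72  72  69  72  70  73]
 [ 83  76  75  70  73  75  75]
 [ 83 101  94  82  92  89  87]
 [120 118 115 115 116 113 111]
 [133 131 130 133 131 127 130]
 [139 137 133 137 138 135 135]
 [141 140 135 139 138 140 140]
 [141 141 135 143 132 142 142]]
[  0.0234 214.4495] [219.7585 221.536 ]
right edge [[ 0.5893  0.0141  0.204 ]
 [ 0.5673 -0.0293  0.204 ]] 0.04870008706668197
bar yaw 1.1013469518155243
bar centre [ 0.5712 -0.004 ] rel x',y' 0.004202530618982937 0.0007635956822782541
drum left/right silhouettes, knob z=.088 [[0.6137 0.1086 0.088 ]]
[     0      0    640    480 288343]
[  0   0 121  49 596]
[ 456    0  145  279 7167]
[561  47   8  18  68]
[548  50  13  18 141]
[212  71  39  16 533]
[549 125  50  24 330]
[ 394  168   65  104 1921]
[604 210  13  42 188]
[596 226   9  25  67]
[  0 308  18  26 239]
[314 365  20  88 974]
[  58  414   55   46 1264]
[565 420  18  48 318]
[538 443  33  31 543]
[ 226  455  231   25 2530]
[ 70 459  46  11 153]
[507 458  22  18 239]
[144 463  82  17 393]
```

Request:
arm_command:
  deltas:
    - [[-0.007,-0.483,0,0,0,0.036],[-0.007,-0.483,0,0,0,0.036],[-0.007,-0.483,0,0,0,0.036],[-0.007,-0.483,0,0,0,0.036],[-0.007,-0.483,0,0,0,0.036],[-0.007,-0.483,0,0,0,0.036]]
  claw: 0.5

```text
t: 5.48
tcp_pos: [0.5692, -0.005, 0.2555]
eef_rot: [-3.141, 0.0, 1.101]
ft_force: [-1.4, 0.5, -0.1]
finger_gap: 0.0369
grasp_force: 0.0
```

Run:
```python
from h import *
np.set_printoptions(precision=4,suppress=True,linewidth=200)
s=status.observe();print({k:np.round(v,4).tolist() for k,v in s.items() if k in('t','tcp_pos','eef_rot')})
w=grab_frame("wrist");cv2.imwrite("pics/w3.png",w[:,:,::-1])
cv2.imwrite("pics/w3c.png",cv2.resize(w[120:420,160:560],(800,600),interpolation=2)[:,:,::-1])
```

```text
{'t': 5.4833, 'tcp_pos': [0.5692, -0.005, 0.2555], 'eef_rot': [-3.1412, 0.0003, 1.1014]}
```

View pics/w3c.png

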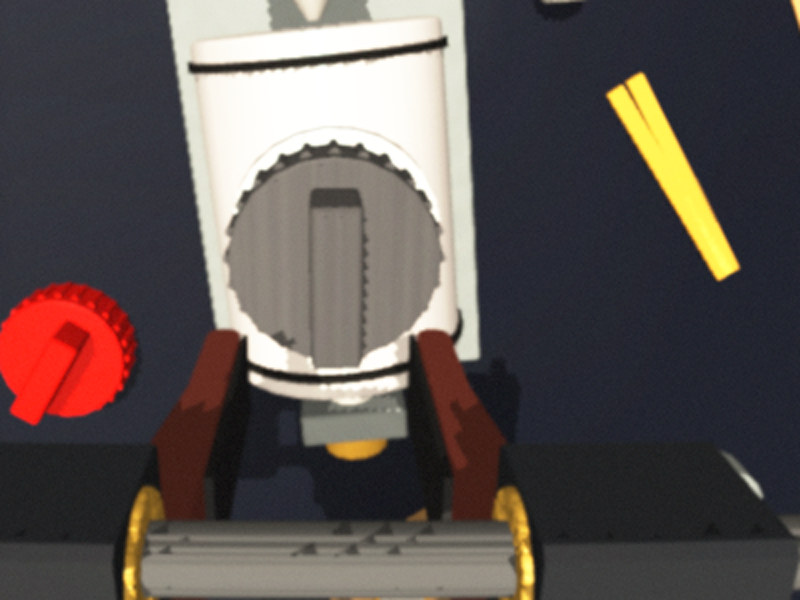

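Aligned: bar at crop (311–363, 205–365) is vertical in the image and between the fingers. A final numeric check follows.

Run:
```python
from h import *
np.set_printoptions(precision=4,suppress=True)
P=onz("wrist",[(315.5,222.5),(340.5,222.5),(317.5,302.5),(341.5,302.5)],.204);print(P)
print("bar c",P.mean(0),"len",np.linalg.norm(P[2]-P[0]),"wid",np.linalg.norm(P[1]-P[0]))
for a,b in((0,2),(1,3)): d=P[a]-P[b];print(np.arctan2(d[1],d[0]))
Q=onz("wrist",[(274,247),(380.5,247)],.176);print("cap",Q.mean(0),np.linalg.norm(Q[1]-Q[0]))
b=onz("wrist",[(160+213/2,120+300/2),(160+477/2,120+300/2)],.014);print("base edges",b.mean(0),np.linalg.norm(b[1]-b[0]))
x=np.array([.914,-.4056]);t=status.observe()['tcp_pos'][:2]
for n,v in(("bar",P),("cap",Q),("base",b)): print(n,(v.mean(0)[:2]-t)@x)
```

```text
[[ 0.5776  0.0212  0.204 ]
 [ 0.5905  0.0147  0.204 ]
 [ 0.5556 -0.0244  0.204 ]
 [ 0.5688 -0.031   0.204 ]]
bar c [ 0.5731 -0.0049  0.204 ] len 0.0506569854616394 wid 0.014419139683004765
1.120234048181766
1.1274788765895485
cap [ 0.5733 -0.003   0.176 ] 0.07087361983581926
base edges [ 0.5446 -0.0761  0.014 ] 0.14945880555598387
bar 0.0035207640842900355
cap 0.0029115087036348034
base 0.006354872789665435
```

Request:
arm_command:
  deltas:
    - [[0.017,0.02,0.1,0,0,-0.014],[0.017,0.02,0.3,0,0,-0.014],[0.017,0.02,0.45,0,0,-0.014],[0.017,0.02,0.49,0,0,-0.014],[0.017,0.02,0.49,0,0,-0.014]]

```text
t: 5.95
tcp_pos: [0.5717, -0.0037, 0.1805]
eef_rot: [-3.138, 0.002, 1.124]
ft_force: [-0.5, -0.0, 0.2]
finger_gap: 0.0442
grasp_force: 0.0
```

Request:
arm_command:
  deltas:
    - [[0,0,0,0,0,0],[0,0,0,0,0,0],[0,0,0,0,0,0],[0,0,0,0,0,0],[0,0,0,0,0,0],[0,0,0,0,0,0]]
  claw: 0
  force: 40

```text
t: 6.45
tcp_pos: [0.5729, -0.0032, 0.1836]
eef_rot: [3.14, -0.001, 1.124]
ft_force: [-0.7, -0.2, 4.9]
finger_gap: 0.0157
grasp_force: 39.9
```

Request:
arm_command:
  deltas:
    - [[0,0,0.03,0,0,0],[0,0,0.06,0,0,0],[0,0,0.09,0,0,0],[0,0,0.1,0,0,0],[0,0,0.1,0,0,0],[0,0,0.1,0,0,0]]

```text
t: 6.95
tcp_pos: [0.5758, -0.0034, 0.1748]
eef_rot: [3.132, -0.003, 1.123]
ft_force: [-10.2, -3.0, 46.2]
finger_gap: 0.0161
grasp_force: 40.5
```

Request:
arm_command:
  deltas:
    - [[0,0,-0.03,0,0,0],[0,0,-0.03,0,0,0],[0,0,-0.03,0,0,0]]

```text
t: 7.2
tcp_pos: [0.5752, -0.0031, 0.1756]
eef_rot: [3.135, -0.003, 1.124]
ft_force: [-0.0, 0.0, 18.6]
finger_gap: 0.0161
grasp_force: 40.0
```

Request:
arm_command:
  deltas:
    - [[0,0,0,0,0,-0.07],[0,0,0,0,0,-0.14],[0,0,0,0,0,-0.21],[0,0,0,0,0,-0.28],[0,0,0,0,0,-0.35],[0,0,0,0,0,-0.42],[0,0,0,0,0,-0.48],[0,0,0,0,0,-0.48]]

```text
t: 7.87
tcp_pos: [0.5743, -0.0025, 0.1755]
eef_rot: [3.137, 0.001, 1.884]
ft_force: [-3.4, 1.3, 22.2]
finger_gap: 0.0156
grasp_force: 40.0
```

Run:
```python
from h import *
s=status.observe();print({k:np.round(v,3).tolist() for k,v in s.items() if k in('t','tcp_pos','eef_rot','ft_force','ft_torque','joint_pos','finger_gap')})
```

```text
{'t': 7.867, 'joint_pos': [0.366, 0.433, -0.589, 1.751, 0.275, 1.035, -0.009], 'tcp_pos': [0.574, -0.002, 0.176], 'eef_rot': [3.137, 0.001, 1.884], 'ft_force': [-3.427, 1.336, 22.202], 'ft_torque': [0.323, 1.129, -0.03], 'finger_gap': 0.016}
```

Request:
arm_command:
  deltas:
    - [[0,0,0,0,0,-0.06],[0,0,0,0,0,-0.1],[0,0,0,0,0,-0.14],[0,0,0,0,0,-0.17],[0,0,0,0,0,-0.2],[0,0,0,0,0,-0.2]]

```text
t: 8.37
tcp_pos: [0.5736, -0.0028, 0.175]
eef_rot: [3.139, 0.002, 2.195]
ft_force: [-4.8, -0.1, 20.2]
finger_gap: 0.0158
grasp_force: 40.0
```

```bash
cat > st.py <<'E'
from h import *
s=status.observe();print({k:np.round(v,3).tolist() for k,v in s.items() if k in('t','tcp_pos','eef_rot','ft_force','ft_torque','joint_pos','finger_gap')})
E
python3 st.py
```

```text
{'t': 8.367, 'joint_pos': [0.414, 0.449, -0.657, 1.749, 0.313, 1.046, 0.271], 'tcp_pos': [0.574, -0.003, 0.175], 'eef_rot': [3.139, 0.002, 2.195], 'ft_force': [-4.846, -0.139, 20.246], 'ft_torque': [-0.034, 1.4, -0.17], 'finger_gap': 0.016}
```

Request:
arm_command:
  deltas:
    - [[0,0,0,0,0,-0.04],[0,0,0,0,0,-0.07],[0,0,0,0,0,-0.1],[0,0,0,0,0,-0.1],[0,0,0,0,0,-0.1]]

```text
t: 8.78
tcp_pos: [0.5735, -0.0034, 0.1749]
eef_rot: [3.14, 0.003, 2.349]
ft_force: [-4.4, -1.1, 18.8]
finger_gap: 0.0162
grasp_force: 40.0
```

```bash
python3 st.py
```

```text
{'t': 8.783, 'joint_pos': [0.438, 0.458, -0.691, 1.748, 0.332, 1.052, 0.409], 'tcp_pos': [0.574, -0.003, 0.175], 'eef_rot': [3.14, 0.003, 2.349], 'ft_force': [-4.431, -1.105, 18.78], 'ft_torque': [-0.315, 1.395, -0.137], 'finger_gap': 0.016}
```

Still free (1.22 rad). Continue.

Request:
arm_command:
  deltas:
    - [[0,0,0,0,0,-0.04],[0,0,0,0,0,-0.07],[0,0,0,0,0,-0.1],[0,0,0,0,0,-0.1],[0,0,0,0,0,-0.1]]

```text
t: 9.2
tcp_pos: [0.5731, -0.004, 0.1748]
eef_rot: [3.141, 0.002, 2.504]
ft_force: [-5.6, -2.9, 21.3]
finger_gap: 0.0162
grasp_force: 41.3
```

```bash
python3 st.py
```

```text
{'t': 9.2, 'joint_pos': [0.463, 0.468, -0.726, 1.746, 0.352, 1.06, 0.548], 'tcp_pos': [0.573, -0.004, 0.175], 'eef_rot': [3.141, 0.002, 2.504], 'ft_force': [-5.554, -2.918, 21.29], 'ft_torque': [-0.445, 1.602, -0.94], 'finger_gap': 0.016}
```

Request:
arm_command:
  deltas:
    - [[0,0,0,0,0,-0.02],[0,0,0,0,0,-0.04],[0,0,0,0,0,-0.04]]

```text
t: 9.45
tcp_pos: [0.5728, -0.0038, 0.1747]
eef_rot: [-3.141, 0.002, 2.568]
ft_force: [-7.4, -1.4, 21.1]
finger_gap: 0.0171
grasp_force: 42.6
```

```bash
python3 st.py
```

```text
{'t': 9.45, 'joint_pos': [0.472, 0.472, -0.74, 1.746, 0.36, 1.063, 0.605], 'tcp_pos': [0.573, -0.004, 0.175], 'eef_rot': [-3.141, 0.002, 2.568], 'ft_force': [-7.41, -1.355, 21.066], 'ft_torque': [-0.439, 1.769, -1.069], 'finger_gap': 0.017}
```

Torque has saturated and the gap is widening, so this is the stop. I'll ease back slightly and let up.

Request:
arm_command:
  deltas:
    - [[0,0,0,0,0,0.03],[0,0,-0.03,0,0,0.03],[0,0,-0.06,0,0,0.03],[0,0,-0.09,0,0,0.03],[0,0,-0.11,0,0,0.03],[0,0,-0.11,0,0,0.03]]

```text
t: 9.95
tcp_pos: [0.5722, -0.0037, 0.1889]
eef_rot: [-3.141, -0.0, 2.523]
ft_force: [-1.0, -2.7, -0.6]
finger_gap: 0.0159
grasp_force: 39.3
```

```bash
python3 st.py
```

```text
{'t': 9.95, 'joint_pos': [0.471, 0.455, -0.737, 1.73, 0.34, 1.089, 0.577], 'tcp_pos': [0.572, -0.004, 0.189], 'eef_rot': [-3.141, -0.0, 2.523], 'ft_force': [-1.012, -2.722, -0.617], 'ft_torque': [-0.587, 0.083, -0.056], 'finger_gap': 0.016}
```

Request:
arm_command:
  deltas:
    - [[0,0,-0.05,0,0,0],[0,0,-0.1,0,0,0],[0,0,-0.15,0,0,0],[0,0,-0.2,0,0,0],[0,0,-0.3,0,0,0],[0,0,-0.5,0,0,0],[0,0,-0.5,0,0,0]]

```text
t: 10.53
tcp_pos: [0.5747, -0.0021, 0.2693]
eef_rot: [3.137, 0.006, 2.523]
ft_force: [1.8, 0.7, -0.5]
finger_gap: 0.0155
grasp_force: 39.7
```

Run:
```python
from h import *
exec(open('st.py').read())
a=grab_frame("side");cv2.imwrite("pics/s4.png",a[:,:,::-1]);b=grab_frame("scene");cv2.imwrite("pics/c4.png",b[:,:,::-1])
a=a[130:330,200:400];b=b[160:350,240:440]
o=np.zeros((400,800,3),np.uint8)
o[:,:400]=cv2.resize(a,(400,400),interpolation=2);o[:380,400:]=cv2.resize(b,(400,380),interpolation=2)
cv2.imwrite("pics/p4.png",o[:,:,::-1])
```

```text
{'t': 10.533, 'joint_pos': [0.496, 0.383, -0.766, 1.628, 0.279, 1.236, 0.628], 'tcp_pos': [0.575, -0.002, 0.269], 'eef_rot': [3.137, 0.006, 2.523], 'ft_force': [1.782, 0.7, -0.499], 'ft_torque': [0.09, -0.198, 0.022], 'finger_gap': 0.016}
```

View pics/p4.png

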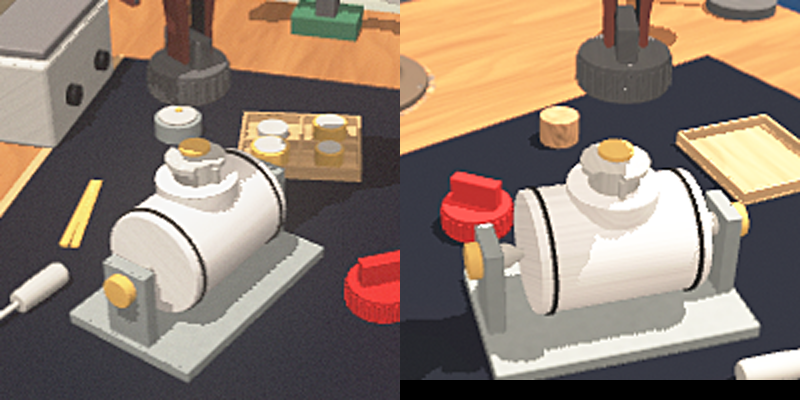

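The cap is clear, the neck stands upright with its brass plunger at side ≈(297.5,203) and scene ≈(348.5,235). Now to the tray, with a drum tilt check alongside.

Request:
arm_command:
  deltas:
    - [[0.2,0.14,0,0,0,0],[0.4,0.28,0,0,0,0],[0.6,0.42,0,0,0,0],[0.8,0.56,0,0,0,0],[0.889,0.627,0,0,0,0],[0.889,0.627,0,0,0,0]]

```text
t: 11.13
tcp_pos: [0.5159, 0.1558, 0.2634]
eef_rot: [3.141, -0.002, 2.53]
ft_force: [-0.3, 0.2, -2.0]
finger_gap: 0.0156
grasp_force: 39.7
```

Request:
arm_command:
  deltas:
    - [[0.2,0.14,0,0,0,0],[0.4,0.28,0,0,0,0],[0.6,0.42,0,0,0,0],[0.8,0.56,0,0,0,0],[0.889,0.627,0,0,0,0],[0.889,0.627,0,0,0,0],[0.889,0.627,0,0,0,0]]

```text
t: 11.72
tcp_pos: [0.4641, 0.3047, 0.2628]
eef_rot: [-3.14, -0.0, 2.524]
ft_force: [0.3, -0.9, -2.5]
finger_gap: 0.0157
grasp_force: 39.7
```

Run:
```python
from h import *
np.set_printoptions(precision=4,suppress=True)
exec(open('st.py').read())
P={}
for n in("scene","side"):
    f=grab_frame(n);cv2.imwrite(f"pics/{n}5.png",f[:,:,::-1]);h=cv2.cvtColor(f,cv2.COLOR_RGB2HSV)
    m=((h[...,0]>12)&(h[...,0]<35)&(h[...,1]>110)&(h[...,2]>110)).astype(np.uint8)
    x,y={"scene":(348,235),"side":(297,203)}[n];r=np.zeros_like(m);r[y-9:y+10,x-14:x+15]=m[y-9:y+10,x-14:x+15]
    c=max(cv2.findContours(r,0,1)[0],key=cv2.contourArea);(u,v),_=cv2.minEnclosingCircle(c);P[n]=(u,v);print(n,u,v,cv2.contourArea(c))
p=tri("scene",[P["scene"]],"side",[P["side"]])[0];print("plunger",p)
A=np.array([.567,-.003]);print("x',y'",(p[:2]-A)@[.914,-.4056],(p[:2]-A)@[.4056,.914])
# knobs in both views
print("far knob", tri("scene",[(240+343/2,160+217/2)],"side",[(200+120/2,130+290/2)]))
# tray inner floor
for n,roi in (("side",(240,345,375,460)),("scene",(370,212,465,265))):
    f=cv2.imread(f"pics/{n}0.png");x0,y0,x1,y1=roi
    print(n,[cv2.minAreaRect(onz(n,c[:,0],.018)[:,:2].astype(np.float32))[0] for c in []])
```

```text
{'t': 11.717, 'joint_pos': [-0.011, 0.382, -0.861, 1.672, 0.305, 1.23, 0.013], 'tcp_pos': [0.464, 0.305, 0.263], 'eef_rot': [-3.14, -0.0, 2.524], 'ft_force': [0.313, -0.926, -2.48], 'ft_torque': [-0.058, -0.202, 0.05], 'finger_gap': 0.016}
scene 347.5 235.5 23.0
side 284.8999938964844 204.5 14.5
plunger [ 0.5889 -0.0069  0.1718  0.0199]
x',y' 0.021661113911835693 0.005299442297983887
far knob [[0.6155 0.1137 0.081  0.0081]]
side []
scene []
```

Request:
arm_command:
  deltas:
    - [[0,0,0.25,0,0,0],[0,0,0.5,0,0,0],[0,0,0.75,0,0,0],[0,0,1,0,0,0],[0,0,1,0,0,0],[0,0,1,0,0,0]]

```text
t: 12.32
tcp_pos: [0.4644, 0.3026, 0.1125]
eef_rot: [-3.138, -0.001, 2.52]
ft_force: [0.6, -0.0, -0.5]
finger_gap: 0.0156
grasp_force: 39.7
```

Run:
```python
from h import *
np.set_printoptions(precision=4,suppress=True)
exec(open('st.py').read())
p=tri("scene",[(348,235)],"side",[(297.5,203)])[0];print(p)
for A in([.567,-.003],[.566,-.001]): print((p[:2]-A)@[.914,-.4056],(p[:2]-A)@[.4056,.914])
print(onz("scene",[(348,235)],.168),onz("side",[(297.5,203)],.168))
w=grab_frame("wrist");sd=grab_frame("side")
o=np.zeros((480,800,3),np.uint8);o[:,:480]=cv2.resize(w[:,80:560],(480,480));o[:320,480:]=cv2.resize(sd[320:480,220:380],(320,320),interpolation=2)
o[320:,480:]=cv2.resize(sd[180:260,230:390],(320,160),interpolation=2)
cv2.imwrite("pics/p5.png",o[:,:,::-1])
```

```text
{'t': 12.317, 'joint_pos': [-0.085, 0.538, -0.777, 1.843, 0.456, 0.952, -0.115], 'tcp_pos': [0.464, 0.303, 0.113], 'eef_rot': [-3.138, -0.001, 2.52], 'ft_force': [0.618, -0.032, -0.489], 'ft_torque': [0.095, -0.146, 0.013], 'finger_gap': 0.016}
[ 0.5736 -0.0056  0.1716  0.0024]
0.007146712818943433 0.0002822663858379599
0.008871912818943435 -0.00114013361416204
[[ 0.5705 -0.0014  0.168 ]] [[ 0.5747 -0.0127  0.168 ]]
```

View pics/p5.png

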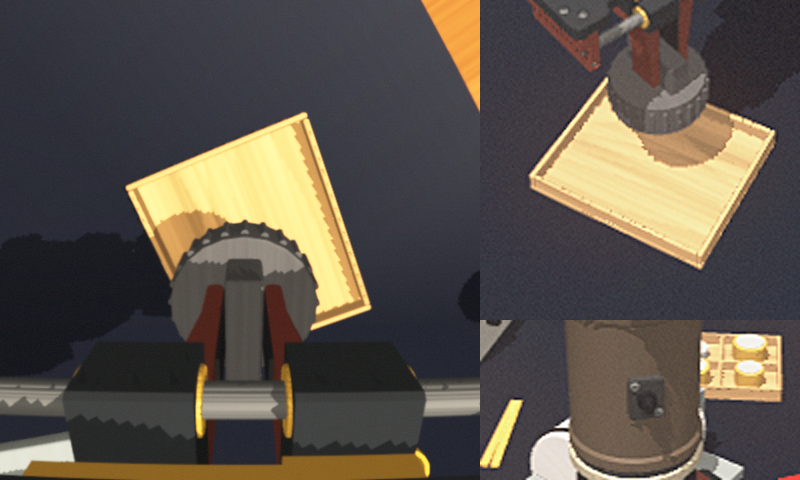

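Cap hangs over the tray's near part (wrist corners at crop (127,187), (305,115), (370,308)). I'll compute the tray centre from them.

Run:
```python
from h import *
np.set_printoptions(precision=4,suppress=True)
P=onz("wrist",[(207,187),(385,115),(450,308)],.018);print(P,np.linalg.norm(np.diff(P,axis=0),axis=1));c=(P[0]+P[2])/2
q=onz("side",[(220+530/2-240,320+180/2),(220+(700-480)/2,320+265/2),(220+(775-480)/2,320+130/2)],.018);print(q,(q[0]+q[2])/2)
s=status.observe();r=R.from_euler('xyz',s['eef_rot']).as_matrix();print("c",c,"tool delta",(c-s['tcp_pos'])@r/.15)
```

```text
[[0.386  0.2634 0.018 ]
 [0.4175 0.3883 0.018 ]
 [0.5629 0.3533 0.018 ]] [0.1288 0.1496]
[[0.5552 0.3548 0.018 ]
 [0.4118 0.3935 0.018 ]
 [0.3821 0.2601 0.018 ]] [0.4687 0.3074 0.018 ]
c [0.4744 0.3083 0.018 ] tool delta [-0.0331  0.0503  0.651 ]
```

Request:
arm_command:
  deltas:
    - [[-0.03,0.05,0.15,0,0,0],[-0.03,0.05,0.3,0,0,0],[-0.03,0.05,0.4,0,0,0],[-0.03,0.05,0.44,0,0,0],[-0.03,0.05,0.46,0,0,0],[-0.03,0.05,0.48,0,0,0],[-0.03,0.05,0.48,0,0,0]]

```text
t: 13.0
tcp_pos: [0.4733, 0.3087, 0.0428]
eef_rot: [3.14, 0.001, 2.522]
ft_force: [-0.2, 0.3, -2.3]
finger_gap: 0.0159
grasp_force: 39.7
```

Request:
arm_command:
  deltas:
    - [[0,0,0.01,0,0,0],[0,0,0.02,0,0,0],[0,0,0.03,0,0,0],[0,0,0.03,0,0,0]]

```text
t: 13.33
tcp_pos: [0.4728, 0.3087, 0.0386]
eef_rot: [3.141, 0.001, 2.522]
ft_force: [-2.9, -1.6, 10.0]
finger_gap: 0.0159
grasp_force: 40.0
```

Request:
arm_command:
  deltas:
    - [[0,0,-0.01,0,0,0],[0,0,-0.01,0,0,0]]

```text
t: 13.5
tcp_pos: [0.4728, 0.3084, 0.0391]
eef_rot: [3.141, 0.0, 2.522]
ft_force: [-0.9, 0.9, -2.0]
finger_gap: 0.0156
grasp_force: 40.0
```

Request:
arm_command:
  deltas:
    - [[0,0,0,0,0,0],[0,0,0,0,0,0],[0,0,0,0,0,0],[0,0,0,0,0,0],[0,0,0,0,0,0]]
  claw: 0.45

```text
t: 13.92
tcp_pos: [0.4725, 0.3082, 0.0385]
eef_rot: [-3.142, -0.0, 2.522]
ft_force: [-0.5, -0.6, -0.0]
finger_gap: 0.0391
grasp_force: 0.0
```

Request:
arm_command:
  deltas:
    - [[0,0,-0.2,0,0,0],[0,0,-0.4,0,0,0],[0,0,-0.7,0,0,0],[0,0,-1,0,0,0],[0,0,-1,0,0,0],[0,0,-1,0,0,0]]

```text
t: 14.42
tcp_pos: [0.4739, 0.3094, 0.1918]
eef_rot: [3.136, 0.003, 2.522]
ft_force: [-0.8, -0.3, -0.3]
finger_gap: 0.0397
grasp_force: 0.0
```

Request:
arm_command:
  deltas:
    - [[-0.1,-0.1,-0.3,0,0,0],[-0.3,-0.3,-0.6,0,0,0],[-0.5,-0.5,-0.6,0,0,0],[-0.7,-0.7,-0.6,0,0,0],[-0.912,-0.93,-0.6,0,0,0],[-0.912,-0.93,-0.6,0,0,0]]

```text
t: 14.92
tcp_pos: [0.5031, 0.1104, 0.2772]
eef_rot: [-3.139, 0.0, 2.519]
ft_force: [0.5, 0.2, -0.3]
finger_gap: 0.04
grasp_force: 0.0
```

Request:
arm_command:
  deltas:
    - [[-0.912,-0.93,0,0,0,0.08],[-0.912,-0.93,0,0,0,0.16],[-0.912,-0.93,0,0,0,0.24],[-0.912,-0.93,0,0,0,0.32],[-0.912,-0.93,0,0,0,0.4],[-0.912,-0.93,0,0,0,0.48],[-0.912,-0.93,0,0,0,0.55],[-0.912,-0.93,0,0,0,0.62]]

```text
t: 15.58
tcp_pos: [0.5325, -0.079, 0.2764]
eef_rot: [-3.138, -0.0, 1.54]
ft_force: [0.4, -0.5, -0.2]
finger_gap: 0.0399
grasp_force: 0.0
```

Request:
arm_command:
  deltas:
    - [[0,0,0,0,0,0.08],[0,0,0,0,0,0.16],[0,0,0,0,0,0.24],[0,0,0,0,0,0.24],[0,0,0,0,0,0.24],[0,0,0,0,0,0.24]]

```text
t: 16.08
tcp_pos: [0.533, -0.0778, 0.2776]
eef_rot: [-3.14, 0.001, 1.176]
ft_force: [0.3, -0.0, 0.3]
finger_gap: 0.0394
grasp_force: 0.0
```

Run:
```python
from h import *
exec(open('st.py').read())
print(camera_model("wrist"))
w=grab_frame("wrist");cv2.imwrite("pics/w6.png",w[:,:,::-1]);sd=grab_frame("side")
sc=grab_frame("scene");cv2.imwrite("pics/sc6.png",sc[:,:,::-1]);cv2.imwrite("pics/sd6.png",sd[:,:,::-1])
o=np.zeros((600,800,3),np.uint8);o[:,:560]=cv2.resize(w[30:330,180:460],(560,600),interpolation=2);o[:240,560:]=cv2.resize(sd[330:470,230:370],(240,240),interpolation=2)
o[240:,560:]=cv2.resize(sc[190:370,290:410],(240,360),interpolation=2)
cv2.imwrite("pics/p6.png",o[:,:,::-1])
```

```text
{'t': 16.083, 'joint_pos': [0.48, 0.266, -0.52, 1.703, 0.14, 1.212, -0.47], 'tcp_pos': [0.533, -0.078, 0.278], 'eef_rot': [-3.14, 0.001, 1.176], 'ft_force': [0.292, -0.009, 0.281], 'ft_torque': [0.019, -0.035, 0.017], 'finger_gap': 0.039}
{'fx': 382.10656821466523, 'fy': 382.10656821466523, 'cx': 323.8396958372938, 'cy': 243.46144433246425, 'dist': array([-0.06044777,  0.        ,  0.        ,  0.        ,  0.        ]), 'xyz': array([ 0.56426786, -0.0046471 ,  0.44040898]), 'rotation': array([ 2.84629931e+00,  1.70149523e-03, -3.94187334e-01])}
```

View pics/p6.png

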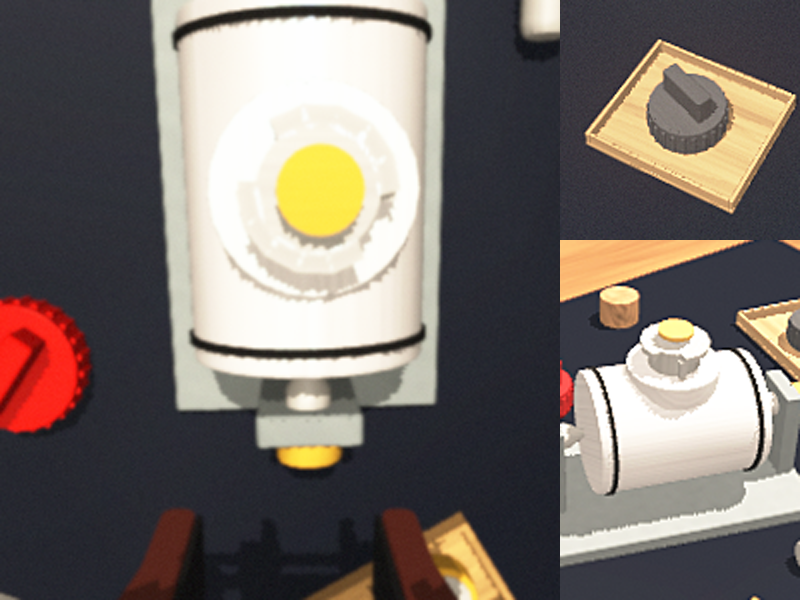

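Run:
```python
from h import *
np.set_printoptions(precision=4,suppress=True)
f=lambda u,v:(180+u/2,30+v/2)
a=.394;x=np.array([np.cos(a),-np.sin(a)]);y=np.array([np.sin(a),np.cos(a)]);A=np.array([.567,-.003])
def pr(n,px,z):
    P=onz("wrist",[f(*p) for p in px],z)[:,:2]-A;print(n,P@x,P@y,"mid x'",(P@x).mean())
w=cv2.imread("pics/w6.png");h=cv2.cvtColor(w,cv2.COLOR_BGR2HSV);m=((h[...,0]>15)&(h[...,0]<35)&(h[...,1]>120)&(h[...,2]>150)).astype(np.uint8)
for k,c in zip(*[cv2.connectedComponentsWithStats(m)[i] for i in(2,3)]):
    if k[4]>150 and k[1]<300:print(k,c,(c-[180,30])*2)
pr("plunger",[(320,190)],.17)
pr("boss",[(208,190),(419,190)],.140)
pr("base row190",[(164,190),(441,190)],.014)
pr("base corner",[(178,410),(436,405)],.014)
pr("base top",[(152,0),(445,0)],.014)
pr("knob",[(309,450)],.085)
pr("upright top",[(258,415),(362,412)],.098)
# drum silhouette tangents -> axle, assuming height .078
o,d=ray("wrist",[f(185,190),f(428,190)]);o2=np.array([(o[:2]-A)@x,o[2]]);D=np.c_[d[:,:2]@x,d[:,2]];D/=np.linalg.norm(D,axis=1)[:,None]
b=D.sum(0);print("drum axis x'",o2[0]+b[0]/b[1]*(.078-o2[1]))
```

```text
[     0      0    640    480 295117] [317.361  241.2101] [274.722  422.4203]
[ 548    0   60  217 2653] [578.4749 105.7218] [796.9499 151.4436]
[   3   73   42   46 1351] [23.7261 95.1754] [-312.5477  130.3509]
[ 470   91   59  111 1955] [499.1074 142.4839] [638.2148 224.9678]
[ 318  102   44   46 1580] [339.7601 124.8386] [319.5203 189.6772]
[  0 157 114 188 646] [ 58.6192 255.856 ] [-242.7616  451.7121]
[319 253  31  11 297] [334.0101 257.6498] [308.0202 455.2997]
[ 393  288   50   54 1105] [417.4661 316.9484] [474.9321 573.8968]
plunger [0.0092] [-0.0006] mid x' 0.00918056035984119
boss [-0.032   0.0479] [-0.0002 -0.0003] mid x' 0.007944736133040444
base row190 [-0.0684  0.0805] [0.0009 0.0007] mid x' 0.0060408786774686155
base corner [-0.066   0.0838] [-0.1219 -0.1192] mid x' 0.00893589612658572
base top [-0.0708  0.0784] [0.0949 0.0946] mid x' 0.0037959808213601925
knob [0.0083] [-0.1226] mid x' 0.008292494984571144
upright top [-0.016   0.0326] [-0.101  -0.0996] mid x' 0.008287033364403212
drum axis x' 0.0065278522191297254
```

The cap rests in the tray, bar up and released. The drum mouth is within about 0.03 rad of vertical, and the robot is clear of everything.

```bash
python3 -c "
from cell import *
print(job_done())"
```

```text
the job is handed in; nothing more can be done
None
```

I turned the drum so its mouth faces up, to within about 0.03 rad (1.7°) of vertical as measured. I then pressed and turned the cap to its stop, lifted it off, released it bar up in the empty tray, and handed the job in at about 16 s.

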